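# Clear the dish warmer and hold its sprung lid at the set pointer

## Robot

A 6-joint arm with a two-finger parallel gripper is mounted at the origin on the work surface. World frame = base frame: x ahead of the robot, y to its left, z up, the work surface at z = 0. Lengths are in mm, angles in rad, forces in N, time in s.
With the tool pointing down it reaches from about 325 to 1000 mm from the base axis. Payload 5.1 kg.
Tool frame: the origin (TCP) lies on the centre line of the jaws, within the pads' length; the fingertips stand 25 mm ahead of it and the grasp point (between the pads) lies 6 mm ahead of it (robot.finger_overhang is the distance from the TCP to the fingertips, in mm); y points along the fingers, z is the direction in which the jaws open and shut, and the axes are right-handed (so a half turn about y gives the same grasp; the last joint's range is limited). The gripper opens to 85 mm and grips with 20 to 120 N. Pads are 22 mm wide; open, the fingers measure 114 mm over their backs; the gripper's body (76 mm by 85 mm) begins 54 mm behind the grasp point. The pads swing forward as they close: fully open they stand 13 mm farther back than shut.
Start: joints at [-1.431, 0.124, 1.65, -0, 1.367, -0.083], TCP at [143.593, -633.929, 256.322] pointing down, gripper open.
Joint ranges: [-2.61, 2.61], [-1.02, 2.33], [0.03, 2.71], [-1.35, 4.49], [0.32, 2.68], [-2.91, 2.91]. Speed limits (rad/s): [2.57, 2.57, 3.14, 3.14, 3.14, 3.14].

## Interface

Orientations are given as a 3x3 rotation matrix whose columns are the frame's x, y, z axes.
In Python, from plant import status, optics, robot gives the robot as it stands.
- The arm moves only by the shell command python3 -m creep 'ROWS' [FORCE]. ROWS is text: rows parted by semicolons, each of 5 numbers parted by spaces: the finger opening in mm, from 0 to 85.4, then the shift along the tool's x, y, z scaled (see below), then the turn about the tool's y scaled (see below). In form: claw x y z spin; .... A call has 1 to 20 rows; each row shifts and turns the commanded pose from where the row before left it, along the tool's axes as they then stand; what a row does not reach is not made up. The controller multiplies each number of a shift by 75 mm and each number of a turn by 0.12 rad. A row lasts 1/8 s, in which the tool goes at most 62.5 mm and 10.7 degrees, less where a joint would pass 70% of its speed; a pose out of reach is approached as far as the arm can. A call with a number of a shift or a turn outside -1 to 1 is refused whole. A call with a gripper value outside its range is refused whole. The fingers move at their own pace and stop on an object; FORCE is the grip in N (left out, the last holds). Time passes only in rows, so rows that do not move let the fingers close. It gives the time, the measured TCP pose, the force and the opening at its end, in the units of the state.
- status.read_state(): the state, without advancing time (a new reading comes with each control period).
- optics.read_camera(name): name is "side" or "top" or "wrist"; returns (picture, depth): 480x640x3 uint8, red, green, blue; 480x640 float32, mm along the optical axis (not along the pixel's ray), 0 where there is no reading.
- optics.get_calibration(name): a dict with "fovy" (degrees; the focal length in pixels is half the picture's height over the tangent of half this angle, whatever the lens; pixels are square), "cx", "cy" (the principal point, pixels), "extrinsics" (4x4, takes a point from world to camera coordinates); the wrist camera has in their place "mount" (4x4, takes a point from camera to tool coordinates, whose origin is the TCP and whose axes are the tool frame's). Camera axes: x right, y up, looking along -z (the intrinsics and any distortion apply to the point x, -y, -z); pixel columns grow to the right and rows downward; lengths in mm; the calibration is good to about 2 mm. A picture is of the moment at which its call begins: read the wrist's pose just before it. get_calibration takes no time and is no camera call.
- robot.job_done(): hands the job in, once; it reports no verdict.
The state is a dict: "time": time; "q": joint angles; "qvel": joint speeds; "joint_torque": joint torques, N m; "tcp_pos": TCP position; "ee_rot": TCP orientation; "force": force on the tool from outside, world axes, zero at the start; "torque": the same for the moment, N m; "opening": finger opening in mm.
Only numpy, scipy, OpenCV 4.12 (cv2) and the standard library are available. Lean on these libraries where they do the work, as an engineer would, in place of code of your own. Each camera call takes 0.05 s, during which the arm holds its last target. There are 200 camera calls.

## Task

The dish carrier is standing on the lid of the dish warmer: take it off and hang it by its wire bail on the hook of the stand, so that it hangs freely. Then lift the warmer's sprung lid by its orange handle until the lid lies in line with the yellow set pointer beside it, and finish while still holding it there, at rest. Do not shift the yellow pointer or push the other things on the bench about.

Things in the scene. Friction and masses are not known exactly. Their poses are not given: they have to be found in the camera images.
- carrier_grip (a point): centre of the upright blue grip, 26 (x) x 16 (y) x 42 (z) mm, on top of the dish carrier. Axes: z up, y along the wire bail. The carrier is gripped here; its underside is 131 mm lower and stands on the lid at the start
- carrier: dish carrier, 0.22 kg give or take a third: aluminium tray 90 (x) x 110 (y) x 26 mm with two pink dishes; origin at the centre of its underside. A 6 mm steel wire bail rises over it in its y-z plane: uprights at y = -53 and 53 up to z = 88 mm, then sloping to a peak at y = 0, z = 106, just under the blue grip
- bail_eye (a point): underside of the bail's peak, where it rests on the hook: on the carrier's axis, 28 mm below carrier_grip; the space between it and the tray's rim is 77 mm high
- hook_seat (a point): top of the lowest point (valley) of the steel hook, 188 mm above the bench, where the bail hangs, crosswise. The 8 mm rod runs along x: the post is 75 mm away at +x (cap 25 mm above the seat); towards -x it turns up to a tip 28 mm in front of and 28 mm above the seat. The bail goes on from the -x side over the tip, then down
- stand: hook stand, fixed: base plate 150 x 120 x 14 mm, steel post of 14 mm at its origin, axes as for hook_seat
- lid_handle (a point): grip point of the lid's orange bar handle, 16 (y) x 16 (z) mm, sticking out 60 mm from the lid's front edge; the point is on the bar's centre line, 40 mm from the edge, 210 mm from the hinge, 87 mm above the bench when shut. Axes turn with the lid: x from handle to hinge, z up out of the lid
- lid_hinge (a point): middle of the lid's hinge axis, on the far top edge of the fixed white warmer (body 170 x 210 mm, top 80 mm above the bench); the axis is y, x points from the handle to the hinge, z up; does not turn with the lid. The handle point lies at x = -210, z = +7 mm of it when shut
- lid (a joint): lid angle in rad: 0 shut, grows as the front rises (stop at 1.3). A spring and its weight shut it: 4 to 7 N at the handle; it falls shut when let go. Grey lid, 170 x 210 x 14 mm, 0.45 kg give or take a quarter
- mark (a joint): angle in rad of the yellow set pointer about the same hinge axis, on the same scale as the lid's angle: the lid is in line when both values are equal. It lies somewhere from 0.38 to 0.60 and stays put unless pushed (stiff friction)
- mark_tip (a point): ball end (16 mm) of the yellow pointer, a 5 mm thin arm 130 mm long from the hinge line, beside the lid on the warmer's +y side (125 mm from the middle of the lid); its axes are parallel to those of lid_handle when the lid is in line
- beaker: bystander, sizes in mm: small white plastic beaker, 52 across, 60 tall; stands beside the hook stand; origin under its middle; leave alone
- bottle: bystander, sizes in mm: amber bottle, 60 across, 130 tall, at the back; origin under its middle; leave alone
- tipbox: bystander, sizes in mm: blue box 120 x 85 x 55 on the left; origin under its middle; leave alone
- dishes: bystander, sizes in mm: stack of three dishes, 60 across, 42 tall, on the right; origin under its middle; leave alone
- jar: bystander, sizes in mm: white jar with green cap, 52 across, 60 tall, at the front in the middle; origin under its middle; leave alone
- driver: bystander, sizes in mm: screwdriver, 170 long, lying on the left; origin under its middle; leave alone
Not all that is in view belongs to the job. Leave any purple or turquoise look-alike of the carrier alone. Leave any red look-alike of the stand alone.

How it is judged (in metres and radians):
On the way:
1. the carrier hangs freely by its bail on the hook, let go, with the lid shut (distance between bail_eye and hook_seat below 0.03 m and contact force between carrier and stand above 0.5 N and contact force between carrier and the fingers below 0.1 N and angle between carrier_grip's own z axis and vertical below 0.35 rad and linear speed of carrier below 0.08 m/s and value of joint lid below 0.1 rad), for 0.3 s.
At the end, for the whole second after the job is handed in: Carrier hanging from the hook at rest, untouched (bail peak within 30 mm of the seat, tilt under 0.35 rad); fingers hold the lid handle (over 2 N), lid still and within 0.08 rad of the yellow pointer, which moved under 10 mm. Ends holding (distance between bail_eye and hook_seat below 0.03 m and contact force between carrier and stand above 0.5 N and contact force between carrier and the fingers below 0.1 N and angle between carrier_grip's own z axis and vertical below 0.35 rad and linear speed of carrier below 0.08 m/s and angle between the x axis of lid_handle and the x axis of mark_tip, either way round below 0.08 rad and value of joint lid above 0.25 rad and velocity of joint lid between -0.05 and 0.05 rad/s and contact force between lid_c1 and the fingers above 2 N and distance of mark_tip from where it was at the start of the episode below 0.01 m); the arm keeps its last pose, push and grip.
It fails at once if the yellow pointer is shifted by more than 10 mm (distance of mark_tip from where it was at the start of the episode above 0.01 m).
It fails at once if another thing on the bench is pushed over 30 mm (distance of any of beaker, bottle, tipbox, dishes, jar, driver from where it was at the start of the episode above 0.03 m).
It fails at once if the carrier is tipped over (more than 60 degrees) (angle between carrier_grip's own z axis and vertical above 1.05 rad).
It also fails if it takes over 69 s, if anything falls off the work surface, if the arm or the gripper's body presses on something with over 40 N, if the wrist force passes 120 N, or if a joint passes its speed limit or range.

## Working session

There is one attempt and no reset: what is moved stays moved. The work goes in short steps, Python scripts to look and compute and a shell command to move; the robot and the scene stay as the last step left them, time stands still between calls to the robot, and variables do not carry over. Pictures are saved under pics/ and viewed, about 8 in all and at most 12, crops included, and the job is handed in when it is done.

```bash
ls; mkdir -p pics; cat > h.py <<'E'
import numpy as np, cv2
from plant import status, optics, robot
def cam(n):
    s=status.read_state(); im,d=optics.read_camera(n); c=optics.get_calibration(n)
    if 'mount' in c:
        T=np.eye(4);T[:3,:3]=np.array(s['ee_rot']).reshape(3,3);T[:3,3]=s['tcp_pos']
        C=T@np.array(c['mount'])
    else: C=np.linalg.inv(np.array(c['extrinsics']))
    return im,d,c,C
def pt(d,c,C,u,v,z=None):
    "pixel -> world: by depth, or z= depth mm array"
    f=240/np.tan(np.radians(c['fovy'])/2); u=np.asarray(u,float);v=np.asarray(v,float)
    if z is None: z=d[v.astype(int),u.astype(int)]
    p=np.stack([(u-c['cx'])/f*z,-(v-c['cy'])/f*z,-z,np.ones_like(z)],-1)
    return (p@C.T)[...,:3]
def cloud(d,c,C):
    v,u=np.mgrid[:480,:640]; return pt(d,c,C,u,v,d.astype(float))
E
python3 - <<'E'
from h import *
for n in ('side','top','wrist'):
    im,d,c,C=cam(n); cv2.imwrite(f'pics/{n}0.png',im[...,::-1]); np.savez(f'{n}0.npz',im=im,d=d,C=C)
    print(n,{k:(v if k not in('extrinsics',) else '') for k,v in c.items()},C[:3,3].round(),(d>0).mean())
s=status.read_state();print(s['time'],s['tcp_pos'],np.array(s['ee_rot']).round(3),s['force'],s['opening'])
E
```

```text
pics
side {'fovy': 46.7748744772972, 'cx': 316.66466395745636, 'cy': 245.19665913997227, 'extrinsics': ''} [ 376. 1172. 1192.] 0.9958365885416667
top {'fovy': 50.83505496954705, 'cx': 326.51704566511404, 'cy': 237.45493570715618, 'extrinsics': ''} [ 273.  -68. 1663.] 0.9960677083333334
wrist {'fovy': 68.59663938955941, 'cx': 324.29931638620565, 'cy': 243.07278590954607, 'mount': array([[ 4.68677116e-04, -9.51348848e-01, -3.08115481e-01,
        -7.89803992e+01],
       [ 7.82063398e-04,  3.08115769e-01, -9.51348549e-01,
        -1.18852775e+02],
       [ 9.99999584e-01,  2.04909454e-04,  8.88421923e-04,
        -3.71053074e-02],
       [ 0.00000000e+00,  0.00000000e+00,  0.00000000e+00,
         1.00000000e+00]])} [ 221. -616.  374.] 0.9959375
0.15 [ 143.55698087 -633.49848747  255.32226342] [[-0.975 -0.     0.221]
 [-0.221  0.002 -0.975]
 [-0.    -1.    -0.002]] [ 0.36107142 -0.75900082  0.15111741] 85.38488387701173
```

View pics/top0.png

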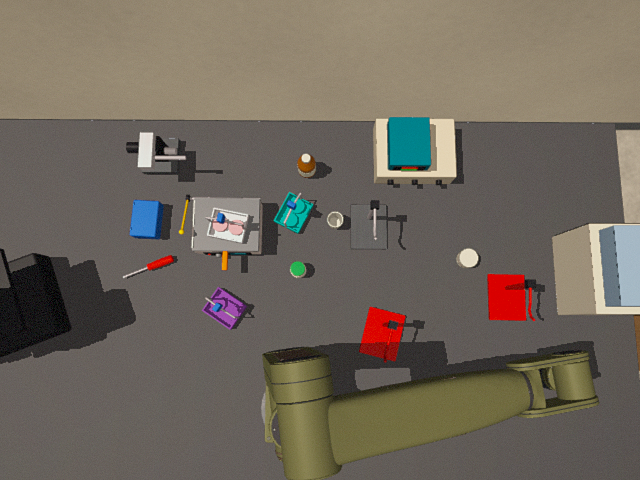

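View pics/side0.png

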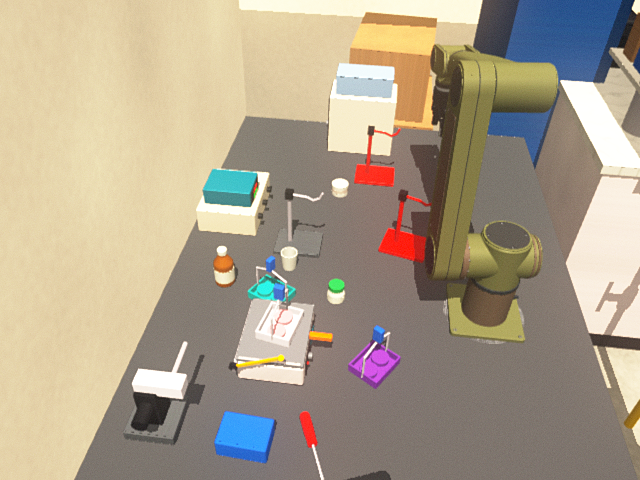

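The top view (+x up, +y left) shows the white/pink carrier on the warmer at (228,225), with its blue grip near (221,217). The orange handle is at (225,260), the yellow pointer at (185,215), and the real grey stand has its hook at (375,205–238). The side view shows the same layout. The red stands and the purple and turquoise carriers are decoys.

```bash
python3 - <<'E'
from h import *
for n in('top','side'):
    z=np.load(n+'0.npz');im,d,C=z['im'],z['d'],z['C'];c=optics.get_calibration(n)
    P=cloud(d,c,C);H=cv2.cvtColor(im,cv2.COLOR_RGB2HSV);h,s,v=H[...,0].astype(int),H[...,1],H[...,2]
    # by world region: warmer x~? print ref points
    if n=='top':
        for nm,(u,w) in dict(grip=(221,217),handle=(225,262),tip=(182,232),hook=(375,236),cap=(375,205),warmer=(197,245),lidc=(255,205)).items(): print(nm,P[w,u].round())
    def rep(nm,m):
        k,l,st,ce=cv2.connectedComponentsWithStats(m.astype(np.uint8))
        for i in range(1,k):
            if st[i,4]>12:
                q=P[l==i];q=q[np.isfinite(q).all(1)]
                print(n,nm,st[i],'med',np.median(q,0).round(),'lo',np.percentile(q,3,0).round(),'hi',np.percentile(q,97,0).round())
    rep('blue',(h>108)&(h<122)&(s>180)&(v>60)&(P[...,0]<900))
    rep('orange',(h>8)&(h<19)&(s>200)&(v>120)&(P[...,2]>50))
    rep('yellow',(h>20)&(h<30)&(s>180)&(v>120))
E
```

```text
grip [565. 215. 244.]
handle [453. 227.  93.]
tip [539. 351. 146.]
hook [ 273.  -68. 1663.]
cap [ 610. -230.  212.]
warmer [506. 316.  96.]
lidc [636. 138.  92.]
top orange [298 157  14  14 101] med [766. -13.  92.] lo [755. -35.  81.] hi [790.   4. 106.]
top orange [222 251   6  19  61] med [465. 226.  94.] lo [432. 222.  82.] hi [488. 238. 100.]
top yellow [179 200   9  34  87] med [584. 354. 122.] lo [536. 350.   0.] hi [649. 390. 147.]
side blue [374 336   9   6  18] med [309. 250. 121.] lo [301. 244. 111.] hi [318. 255. 135.]
side blue [226 419  48  44 323] med [567. 546.  32.] lo [538. 488.   9.] hi [627. 549.  52.]
side blue [216 449   9   6  21] med [648. 542.  19.] lo [637. 541.   5.] hi [656. 544.  32.]
side orange [214 256  18  16 168] med [773.  -5.  90.] lo [754. -22.  78.] hi [797.  10. 107.]
side orange [309 335  23   7  56] med [454. 239.  87.] lo [429. 236.  81.] hi [482. 242.  93.]
side yellow [310 332  22   7  92] med [456. 234.  93.] lo [430. 225.  89.] hi [483. 239.  98.]
side yellow [236 357  48  10 134] med [595. 357. 116.] lo [538. 352.  92.] hi [644. 362. 141.]
```

```bash
python3 - <<'E'
from h import *
t=cv2.imread('pics/top0.png')[180:290,120:420]; s=cv2.imread('pics/side0.png')[170:390,190:390]
t=cv2.resize(t,None,fx=2.6,fy=2.6,interpolation=2); cv2.imwrite('pics/t1.png',t)
E
```

```text
(no output)
```

View pics/t1.png

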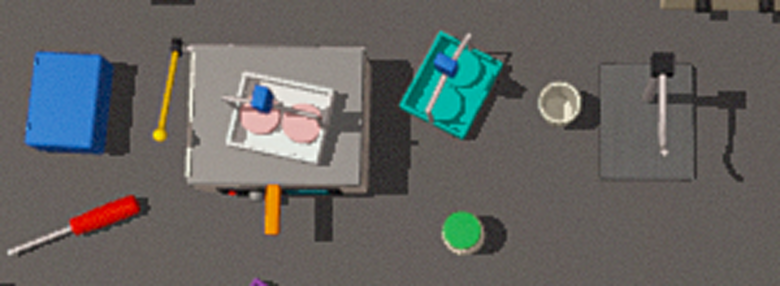

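```bash
python3 -m creep '85 0 -0.8 0 0; 85 0 -0.8 0 0; 85 -0.497 0 -0.612 0; 85 -0.497 0 -0.612 0; 85 -0.497 0 -0.612 0; 85 -0.497 0 -0.612 0; 85 -0.497 0 -0.612 0; 85 -0.497 0 -0.612 0; 85 -0.497 0 -0.612 0; 85 -0.497 0 -0.612 0; 85 -0.497 0 -0.612 0; 85 -0.497 0 -0.612 0; 85 -0.497 0 -0.612 0; 85 -0.497 0 -0.612 0; 85 -0.497 0 -0.612 0; 85 -0.497 0 -0.612 0; 85 -0.497 0 -0.612 0; 85 -0.497 0 -0.612 0; 85 0 0 0 1; 85 0 0 0 1'
```

```text
time: 2.65
tcp_pos: [563.0, 215.1, 375.2]
ee_rot: [[-1.0, -0.002, -0.02], [0.02, -0.001, -1.0], [0.002, -1.0, 0.001]]
force: [0.6, -0.0, 1.2]
opening: 85.1
```

```bash
python3 - <<'E'
from h import *
s=status.read_state();print(s['time'],np.round(s['tcp_pos'],1),np.array(s['ee_rot']).round(3),np.round(s['force'],2),np.round(s['q'],2))
im,d,c,C=cam('wrist'); cv2.imwrite('pics/w1.png',im[...,::-1]); np.savez('w1.npz',im=im,d=d,C=C)
P=cloud(d,c,C);H=cv2.cvtColor(im,cv2.COLOR_RGB2HSV);h,S,v=H[...,0].astype(int),H[...,1],H[...,2]
m=((h>108)&(h<122)&(S>150)&(v>50)&(P[...,2]>180)).astype(np.uint8)
k,l,st,ce=cv2.connectedComponentsWithStats(m)
for i in range(1,k):
    if st[i,4]>100:
        q=P[l==i];top=q[q[:,2]>np.percentile(q[:,2],98)-8]
        print(st[i],'all lo',np.percentile(q,2,0).round(1),'hi',np.percentile(q,98,0).round(1))
        print('top rect',cv2.minAreaRect(top[:,:2].astype(np.float32)),np.median(top[:,2]),len(top))
E
```

```text
2.65 [563.  215.1 375.2] [[-1.    -0.002 -0.02 ]
 [ 0.02  -0.001 -1.   ]
 [ 0.002 -1.     0.001]] [ 0.56 -0.    1.2 ] [ 0.28 -0.03  1.61 -0.    1.56  1.87]
```

View pics/w1.png

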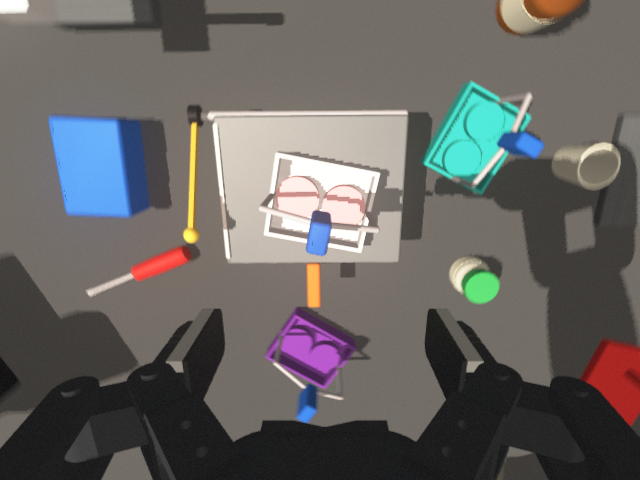

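The carrier's blue grip is at (318,233), its bail runs from (263,208) to (377,230), the orange handle is at (313,285) and the pointer ball at (191,236). The mask found nothing, so I'm checking the depth there.

```bash
python3 - <<'E'
from h import *
z=np.load('w1.npz');im,d,C=z['im'],z['d'],z['C'];c=optics.get_calibration('wrist')
P=cloud(d,c,C);H=cv2.cvtColor(im,cv2.COLOR_RGB2HSV)
for u,v in [(318,245),(318,222),(313,285),(191,236),(230,130),(390,240),(263,208),(377,230),(193,120)]: print((u,v),im[v,u],H[v,u],d[v,u],P[v,u].round(1))
h,S,V=H[...,0].astype(int),H[...,1],H[...,2]
def comp(m,n=60):
    k,l,st,ce=cv2.connectedComponentsWithStats(m.astype(np.uint8))
    for i in range(1,k):
        if st[i,4]>n: yield st[i],l==i
for st,m in comp((h>104)&(h<125)&(S>150)&(V>50)&(P[...,2]>170)):
    q=P[m]; print('blue',st,'z hi',np.percentile(q[:,2],97));top=q[q[:,2]>np.percentile(q[:,2],97)-6]
    print(' top',len(top),cv2.minAreaRect(top[:,:2].astype(np.float32)))
for st,m in comp((h>8)&(h<22)&(S>180)&(V>120)&(P[...,2]>60)):
    q=P[m];print('orange',st,np.percentile(q,3,0).round(1),np.percentile(q,97,0).round(1),cv2.minAreaRect(q[:,:2].astype(np.float32)))
# lid top plane
m=(S<40)&(abs(P[...,2]-93)<8)&(abs(P[...,0]-580)<120)&(abs(P[...,1]-215)<130)
q=P[m];print('lid',cv2.minAreaRect(q[:,:2].astype(np.float32)),np.median(q[:,2]))
E
```

```text
(318, 245) [102 154 243] [109 148 243] 261.26556 [559.9 220.  245.9]
(318, 222) [ 92 101 154] [116 103 154] 258.2732 [576.9 219.6 243.5]
(313, 285) [255 185  86] [ 18 169 255] 434.19632 [458.7 231.3  97.1]
(191, 236) [255 248 103] [ 29 152 255] 360.37943 [540.1 352.3 149. ]
(230, 130) [219 209 196] [ 17  27 219] 378.5694 [642.5 315.2  96.3]
(390, 240) [192 184 174] [ 17  24 192] 418.53015 [514.3 138.1  94.8]
(263, 208) [244 233 225] [ 13  20 244] 313.8464 [575.7 269.7 185.8]
(377, 230) [237 226 219] [ 12  19 237] 318.67053 [553.7 167.7 187.2]
(193, 120) [65 58 55] [ 9 39 65] 373.34406 [653.4 352.8  98.5]
orange [526   0  53  17 550] [748.7 -36.2  73.6] [760.4   1.3  93.1] ((710.4287719726562, 91.31922912597656), (26.178125381469727, 278.8352966308594), 23.79976463317871)
lid ((573.3001098632812, 234.71046447753906), (220.85299682617188, 174.6076202392578), 89.84288024902344) 95.33577386481554
```

```bash
cat >> h.py <<'E'
def comps(m,n=60):
    k,l,st,ce=cv2.connectedComponentsWithStats(m.astype(np.uint8))
    return [(st[i],l==i) for i in range(1,k) if st[i,4]>n]
E
python3 - <<'E'
from h import *
z=np.load('w1.npz');im,d,C=z['im'],z['d'],z['C'];c=optics.get_calibration('wrist')
P=cloud(d,c,C);H=cv2.cvtColor(im,cv2.COLOR_RGB2HSV);h,S,V=H[...,0].astype(int),H[...,1],H[...,2]
for st,m in comps((h>104)&(h<125)&(S>80)&(V>50)&(P[...,2]>180)):
    q=P[m]; zt=np.percentile(q[:,2],90);top=q[q[:,2]>zt-3]
    print('blue',st,q[:,2].max(),zt,len(top),cv2.minAreaRect(top[:,:2].astype(np.float32)),np.percentile(top,[3,97],0).round(1))
for st,m in comps((h>8)&(h<22)&(S>120)&(V>120)&(P[...,2]>60)&(P[...,0]<500)):
    q=P[m];print('orange',st,np.percentile(q,[3,97],0).round(1),cv2.minAreaRect(q[:,:2].astype(np.float32)))
m=(S<60)&(V>150)&(P[...,2]>110)&(P[...,2]<128)&(abs(P[...,0]-565)<80)&(abs(P[...,1]-218)<80)
q=P[m];print('tray rim',cv2.minAreaRect(q[:,:2].astype(np.float32)),np.median(q[:,2]))
for st,m in comps((h>22)&(h<34)&(S>100)&(V>120)&(P[...,2]>60)):
    q=P[m];print('yellow',st,np.percentile(q,[3,97],0).round(1)); print(np.degrees(0),np.polyfit(q[:,0],q[:,2],1),len(q)); print('yaw',np.polyfit(q[:,0],q[:,1],1))
E
```

```text
blue [306 215  25  41 671] 493.87462108751185 245.84065276353545 631 ((596.2064819335938, 214.13803100585938), (15.413494110107422, 90.67637634277344), 79.68131256103516) [[553.2 212.4 243.4]
 [576.2 227.4 246.4]]
orange [308 263  13  45 534] [[429.2 223.3  93.2]
 [485.3 237.3  97.2]] ((456.4429931640625, 230.30490112304688), (15.080120086669922, 59.72153854370117), 88.8717041015625)
tray rim ((563.7789306640625, 219.79783630371094), (110.1563491821289, 90.72283935546875), 78.47257995605469) 112.8405286942023
yellow [188 124   8 104 442] [[550.4 351.9  97.2]
 [646.3 356.6 140.2]]
0.0 [ -0.44570886 385.59986886] 442
yaw [-1.28484972e-02  3.62039018e+02]
yellow [184 229  12  13 109] [[534.6 350.  143.9]
 [545.  360.2 150.3]]
0.0 [ -0.33253042 327.286676  ] 109
yaw [1.18133064e-01 2.90920249e+02]
```

```bash
python3 -m creep '60 0 0 0 0.72; 60 0 0 0 0.71; 60 -0.008 0.5 -0.065 0; 60 0 0.5 0 0; 60 0 0.4 0 0; 60 0 0.3 0 0; 60 0 0.18 0 0; 60 0 0 0 0; 0 0 0 0 0; 0 0 0 0 0; 0 0 0 0 0; 0 0 0 0 0; 0 0 0 0 0;0 0 0 0 0;0 0 0 0 0;0 0 0 0 0' 50
python3 - <<'E'
from h import *
im,d,c,C=cam('wrist'); cv2.imwrite('pics/w2.png',im[...,::-1])
E
```

```text
time: 4.7
tcp_pos: [564.9, 219.1, 236.6]
ee_rot: [[-0.982, 0.002, -0.188], [0.188, 0.001, -0.982], [-0.002, -1.0, -0.001]]
force: [-0.4, 1.5, 4.9]
opening: 15.4
```

Gripped (opening 15.4 mm). Next I measure the hook from the first top and side pictures.

```bash
python3 - <<'E'
from h import *
D={}
for n in('top','side'):
    z=np.load(n+'0.npz');im,d,C=z['im'],z['d'],z['C'];c=optics.get_calibration(n);P=cloud(d,c,C)
    m=(P[...,2]>100)&(P[...,2]<260)&(P[...,0]>450)&(P[...,0]<680)&(P[...,1]>-290)&(P[...,1]<-190)
    v,u=np.nonzero(m); q=P[m]
    o=np.argsort(q[:,0])
    for i in o[::max(1,len(o)//22)]: print(n,(u[i],v[i]),q[i].round())
    D[n]=(im,d,c,C,P)
im,d,c,C,P=D['top']
m=(abs(P[...,2]-14)<6)&(P[...,0]>440)&(P[...,0]<720)&(abs(P[...,1]+225)<110)
for st,mm in comps(m,300):
    q=P[mm];print('base',st,cv2.minAreaRect(q[:,:2].astype(np.float32)),np.median(q[:,2]))
s=cv2.imread('pics/side0.png')[170:270,260:360]; cv2.imwrite('pics/s1.png',np.hstack([cv2.resize(s,(500,500),interpolation=2),cv2.resize(cv2.imread('pics/w2.png'),(667,500))[:, :300]]))
E
```

```text
top (np.int64(375), np.int64(239)) [ 508. -228.  217.]
top (np.int64(374), np.int64(236)) [ 519. -227.  203.]
top (np.int64(373), np.int64(233)) [ 530. -226.  190.]
top (np.int64(374), np.int64(230)) [ 540. -229.  186.]
top (np.int64(375), np.int64(227)) [ 547. -231.  193.]
top (np.int64(373), np.int64(225)) [ 553. -225.  194.]
top (np.int64(374), np.int64(221)) [ 564. -228.  199.]
top (np.int64(375), np.int64(217)) [ 578. -232.  194.]
top (np.int64(374), np.int64(213)) [ 589. -229.  197.]
top (np.int64(375), np.int64(209)) [ 600. -231.  201.]
top (np.int64(373), np.int64(208)) [ 602. -225.  206.]
top (np.int64(372), np.int64(207)) [ 604. -221.  213.]
top (np.int64(370), np.int64(208)) [ 606. -218.  190.]
top (np.int64(372), np.int64(211)) [ 607. -228.  143.]
top (np.int64(373), np.int64(206)) [ 608. -225.  207.]
top (np.int64(374), np.int64(205)) [ 609. -227.  215.]
top (np.int64(373), np.int64(205)) [ 611. -225.  209.]
top (np.int64(378), np.int64(204)) [ 613. -239.  213.]
top (np.int64(378), np.int64(203)) [ 615. -239.  215.]
top (np.int64(374), np.int64(202)) [ 618. -227.  214.]

[... 907 characters left out ...]
4(289), np.int64(193)) [ 608. -218.  210.]
side (np.int64(289), np.int64(191)) [ 609. -224.  213.]
side (np.int64(289), np.int64(213)) [ 610. -225.  128.]
side (np.int64(288), np.int64(204)) [ 612. -218.  167.]
side (np.int64(288), np.int64(217)) [ 613. -220.  115.]
side (np.int64(288), np.int64(209)) [ 614. -228.  141.]
side (np.int64(287), np.int64(205)) [ 616. -221.  162.]
side (np.int64(287), np.int64(213)) [ 617. -227.  126.]
side (np.int64(287), np.int64(189)) [ 618. -240.  209.]
side (np.int64(285), np.int64(193)) [ 621. -219.  208.]
base [ 350  205   37   44 1221] ((583.4630126953125, -228.6298065185547), (119.93525695800781, 149.10975646972656), 88.88766479492188) 13.535244829457952
```

View pics/s1.png

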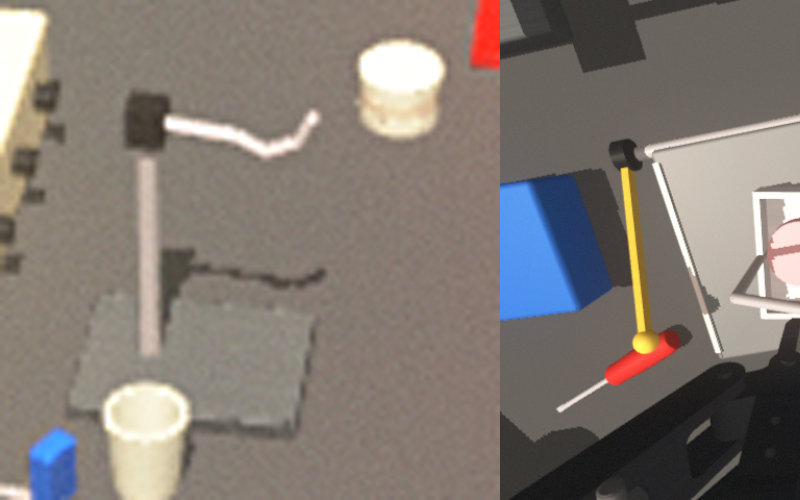

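The rod's valley is near (538,-228,188) and its post at (613,-228); the cap and base heights agree with the text. I lift, turn square to the hook, and go to a point in front of the tip.

```bash
python3 -m creep '0 0 -0.15 0 0; 0 0 -0.3 0 0; 0 0 -0.5 0 0; 0 0 -0.4 0 0; 0 0 0 0 -0.79; 0 0 0 0 -0.79; 0 0.07 0 0.25 0; 0 0.14 0 0.5 0; 0 0.14 0 0.5 0; 0 0.14 0 0.5 0; 0 0.14 0 0.5 0; 0 0.14 0 0.5 0; 0 0.14 0 0.5 0; 0 0.14 0 0.5 0; 0 0.14 0 0.5 0; 0 0.14 0 0.5 0; 0 0.14 0 0.5 0; 0 0.14 0 0.5 0; 0 0.083 0 0.21 0; 0 0 0 0 0'
python3 - <<'E'
from h import *
im,d,c,C=cam('side'); cv2.imwrite('pics/s2.png',cv2.resize(im[90:330,200:520,::-1],None,fx=2,fy=2,interpolation=2))
im,d,c,C=cam('wrist');P=cloud(d,c,C); cv2.imwrite('pics/w3.png',im[...,::-1]);np.savez('w3.npz',im=im,d=d,C=C)
s=status.read_state();print(s['time'],np.round(s['force'],2),np.round(s['q'],2))
E
```

```text
time: 7.25
tcp_pos: [437.0, -228.9, 336.1]
ee_rot: [[-1.0, -0.001, -0.002], [0.002, 0.001, -1.0], [0.001, -1.0, -0.001]]
force: [-0.4, 0.0, -3.3]
opening: 15.5
7.35 [ 0.27  0.59 -2.96] [-0.59 -0.27  1.89  0.    1.52  0.98]
```

View pics/w3.png

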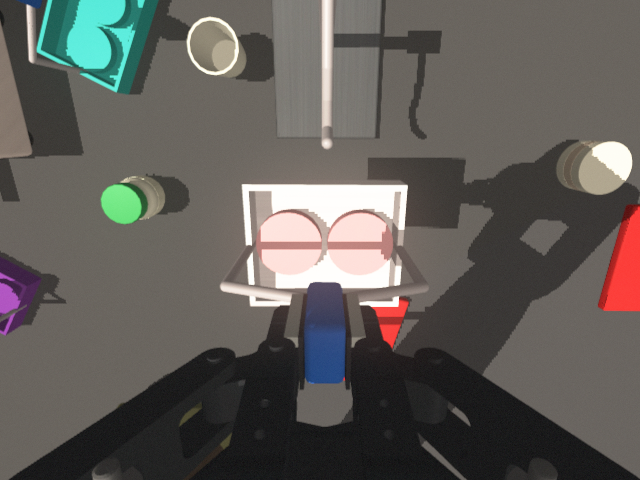

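The carrier hangs square in the fingers. Its bail runs across between (225,287) and (425,287), the grip is at (325,330), and the hook tip is at (327,143), almost in line. I'm measuring the tip from this picture.

```bash
python3 - <<'E'
from h import *
z=np.load('w3.npz');im,d,C=z['im'],z['d'],z['C'];c=optics.get_calibration('wrist');P=cloud(d,c,C)
m=(P[...,2]>165)&(P[...,2]<240)&(P[...,0]>490)&(abs(P[...,1]+228)<25)
q=P[m]
for a in range(495,580,5):
    k=q[abs(q[:,0]-a)<2.5]
    if len(k): print(a,len(k),np.median(k,0).round(1),np.percentile(k[:,1],[2,98]).round(1))
for u,v in [(325,287),(325,330),(232,287),(418,287),(300,186),(300,300),(249,220),(401,220)]: print((u,v),P[v,u].round(1))
E
```

```text
505 57 [ 505.8 -229.6  216. ] [-232.9 -226.3]
510 96 [ 509.8 -229.9  214.9] [-233.7 -226.3]
515 88 [ 514.8 -229.7  205. ] [-233.2 -226.2]
520 88 [ 520.1 -229.7  196.9] [-233.2 -226.2]
525 77 [ 525.  -229.7  194.2] [-233.2 -226.2]
530 85 [ 529.9 -229.7  191.6] [-233.2 -226.2]
535 79 [ 535.1 -229.7  189.7] [-233.3 -226.2]
540 94 [ 540.1 -229.7  191.3] [-233.2 -226.2]
545 102 [ 545.  -230.   193.6] [-233.9 -226.3]
550 104 [ 550.1 -229.7  196.3] [-233.8 -226.3]
555 103 [ 554.9 -229.6  198.5] [-233.7 -226.3]
560 104 [ 560.  -230.3  199.1] [-233.6 -226.3]
565 105 [ 564.9 -230.3  199.8] [-233.5 -226.4]
570 110 [ 570.1 -229.6  200.4] [-233.5 -226.4]
575 107 [ 575.1 -229.6  200.8] [-233.5 -226.4]
(325, 287) [ 448.6 -228.3  310. ]
(325, 330) [ 446.7 -228.3  342.7]
(232, 287) [ 437.8 -179.6  287. ]
(418, 287) [ 437.6 -277.   286.6]
(300, 186) [ 480.3 -211.6  220.4]
(300, 300) [ 448.4 -217.8  322.3]
(249, 220) [ 457.4 -176.4  221.8]
(401, 220) [ 457.1 -280.3  221.1]
```

```bash
python3 -m creep '0 0 0.35 0 0; 0 0 0.35 0 0; 0 0 0.153 0.019 0; 0 0 0 0 0; 0 -0.2 0 0 0; 0 -0.3 0 0 0; 0 -0.35 0 0 0; 0 -0.3 0 0 0; 0 -0.163 0 0 0; 0 0 0 0 0; 0 0 0.2 0 0; 0 0 0.15 0 0; 0 0 0.1 0 0; 0 0 0 0 0'; python3 - <<'E'
from h import *
im,d,c,C=cam('side'); cv2.imwrite('pics/s3.png',cv2.resize(im[130:280,220:420,::-1],None,fx=3.6,fy=3.6,interpolation=2))
E
```

```text
time: 9.1
tcp_pos: [535.6, -229.4, 237.5]
ee_rot: [[-1.0, -0.002, 0.001], [-0.001, 0.001, -1.0], [0.002, -1.0, -0.001]]
force: [-0.6, -0.4, -2.9]
opening: 15.6
```

View pics/s3.png

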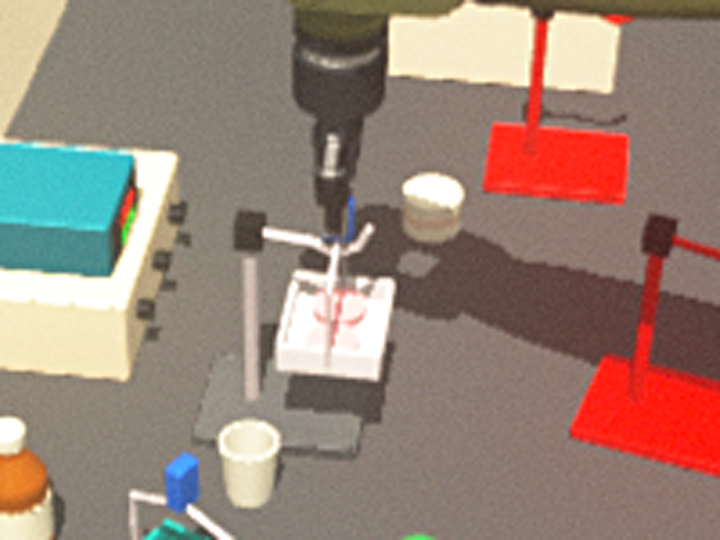

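The bail is over the hook between tip and post, with the peak just above the valley and not yet resting. I lower it gently until it takes the weight.

```bash
python3 -m creep '0 0 0.06 0 0; 0 0 0.04 0 0; 0 0 0 0 0; 0 0 0 0 0'; python3 -m creep '0 0 0.03 0 0; 0 0 0 0 0'
```

```text
time: 9.65
tcp_pos: [536.4, -229.7, 231.5]
ee_rot: [[-1.0, 0.0, 0.001], [-0.001, -0.0, -1.0], [-0.0, -1.0, 0.0]]
force: [-1.1, -0.4, -3.1]
opening: 15.1
time: 9.9
tcp_pos: [536.5, -229.8, 229.4]
ee_rot: [[-1.0, 0.0, 0.001], [-0.001, -0.0, -1.0], [-0.0, -1.0, 0.0]]
force: [0.2, 0.3, -0.2]
opening: 15.3
```

```bash
python3 -m creep '0 0 0.015 0 0; 18 0 0 0 0; 22 0 0 0 0; 30 0 0 0 0; 45 0 0 0 0; 45 0 0 0 0; 45 0 0 0 0; 45 0 0 0 0'; python3 -m creep '45 0 -0.15 0 0; 45 0 -0.3 0 0; 45 0 -0.4 0 0; 45 0 -0.5 0 0; 45 0 -0.2 0 0; 45 0 0 0 0;45 0 0 0 0';python3 - <<'E'
from h import *
im,d,c,C=cam('side'); a=cv2.resize(im[150:270,250:370,::-1],(480,480),interpolation=2)
im,d,c,C=cam('wrist');P=cloud(d,c,C); np.savez('w4.npz',im=im,d=d,C=C)
cv2.imwrite('pics/s4.png',np.hstack([a,cv2.resize(im[:480,160:460,::-1],(300,480))]))
E
```

```text
time: 10.9
tcp_pos: [536.3, -229.7, 228.0]
ee_rot: [[-1.0, -0.0, 0.001], [-0.001, 0.0, -1.0], [0.0, -1.0, -0.0]]
force: [0.7, -1.1, -0.4]
opening: 44.9
time: 11.78
tcp_pos: [535.8, -229.4, 342.3]
ee_rot: [[-1.0, -0.003, 0.001], [-0.001, 0.001, -1.0], [0.003, -1.0, -0.001]]
force: [-0.3, 0.0, -0.6]
opening: 45.0
```

View pics/s4.png

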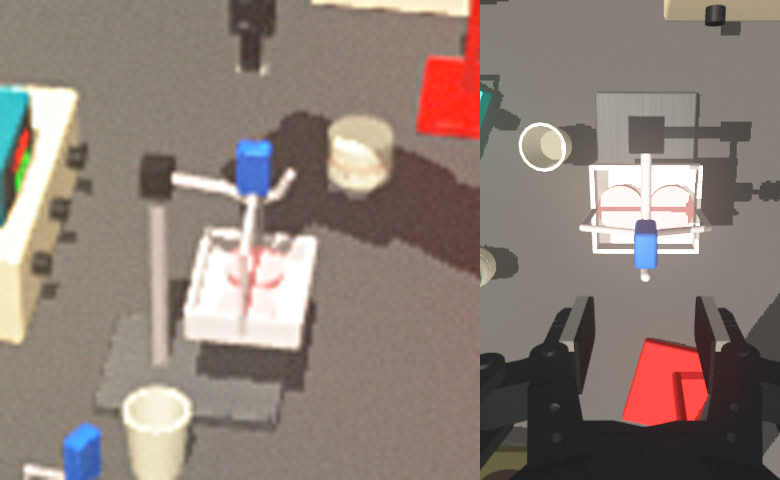

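The carrier hangs by its bail in the hook valley, level and clear of the fingers: side crop (250,200), wrist view with the bail across the rod at (645,225). On to the lid handle.

```bash
python3 -m creep '45 0.09 0 -0.25 0; 45 0.09 0 -0.5 0; 45 0.09 0 -0.5 0; 45 0.09 0 -0.5 0; 45 0.09 0 -0.5 0; 45 0.09 0 -0.5 0; 45 0.09 0 -0.5 0; 45 0.09 0 -0.5 0; 45 0.09 0 -0.5 0; 45 0.09 0 -0.5 0; 45 0.09 0 -0.5 0; 45 0.09 0 -0.5 0; 45 0.073 0 -0.377 0; 45 0 0.6 0 0; 45 0 0.6 0 0; 45 0 0.49 0 0; 45 0 0 0 0'
python3 - <<'E'
from h import *
im,d,c,C=cam('wrist'); cv2.imwrite('pics/w5.png',im[...,::-1]);np.savez('w5.npz',im=im,d=d,C=C)
P=cloud(d,c,C);H=cv2.cvtColor(im,cv2.COLOR_RGB2HSV);h,S,V=H[...,0].astype(int),H[...,1],H[...,2]
for st,m in comps((h>8)&(h<22)&(S>100)&(V>120)&(P[...,2]>60)&(P[...,0]<520)):
    q=P[m];q=q[abs(q[:,2]-95)<5];print('orange',st,np.percentile(q,[2,50,98],0).round(1),cv2.minAreaRect(q[:,:2].astype(np.float32)))
q=P[(abs(P[...,0]-590)<60)&(abs(P[...,1]-230)<60)];print('lid z',np.median(q[:,2]))
for st,m in comps((h>22)&(h<34)&(S>90)&(V>120)&(P[...,2]>60)):
    q=P[m];print('yellow',st,np.percentile(q,[2,98],0).round(1),np.arctan(np.polyfit(q[:,0],q[:,2],1)[0]))
E
```

```text
time: 14.0
tcp_pos: [446.4, 229.3, 213.5]
ee_rot: [[-1.0, -0.008, 0.002], [-0.002, -0.003, -1.0], [0.008, -1.0, 0.003]]
force: [0.0, -0.1, -0.7]
opening: 44.9
orange [ 312  188   24   82 1828] [[429.  222.4  92.9]
 [459.2 230.2  95.7]
 [485.6 237.4  97.1]] ((456.6635437011719, 229.96871948242188), (15.924104690551758, 59.303165435791016), 89.68630981445312)
lid z 95.16808855596429
yellow [  56    0   25  116 1260] [[532.2 349.4 124.8]
 [585.1 358.7 149.7]] -0.46714029375406696
```

```bash
python3 -m creep '45 0 0.5 0 0; 45 0 0.5 0 0; 45 0 0.4 0 0; 45 0 0.2 0 0; 45 0 0 0 0; 45 0 0 0 0'; python3 -m creep '0 0 0 0 0; 0 0 0 0 0; 0 0 0 0 0; 0 0 0 0 0; 0 0 0 0 0; 0 0 0 0 0' 50
```

```text
time: 14.8
tcp_pos: [450.9, 230.4, 99.6]
ee_rot: [[-1.0, 0.003, 0.001], [-0.001, 0.001, -1.0], [-0.003, -1.0, -0.001]]
force: [0.6, -0.3, -0.7]
opening: 45.2
time: 15.55
tcp_pos: [450.2, 229.9, 98.5]
ee_rot: [[-1.0, 0.002, 0.001], [-0.001, 0.0, -1.0], [-0.002, -1.0, -0.0]]
force: [-1.0, -2.2, 6.0]
opening: 14.9
```

Gripped (opening 14.9 mm). Now I lift along the lid's arc to about 0.45 rad.

```bash
python3 -m creep '0 -0.008 -0.137 0 0; 0 -0.015 -0.137 0 0; 0 -0.023 -0.137 0 0; 0 -0.028 -0.135 0 0; 0 -0.035 -0.133 0 0; 0 -0.043 -0.132 0 0; 0 -0.048 -0.129 0 0; 0 -0.055 -0.127 0 0; 0 -0.061 -0.124 0 0; 0 0 0 0 0; 0 0 0 0 0; 0 0 0 0 0' 70
python3 - <<'E'
from h import *
for n in('side','top','wrist'):
    im,d,c,C=cam(n); np.savez(n+'6.npz',im=im,d=d,C=C)
    P=cloud(d,c,C);H=cv2.cvtColor(im,cv2.COLOR_RGB2HSV);h,S,V=H[...,0].astype(int),H[...,1],H[...,2]
    if n=='side': cv2.imwrite('pics/s6.png',cv2.resize(im[270:410,200:370,::-1],None,fx=4,fy=4,interpolation=2))
    for st,m in comps((h>20)&(h<34)&(S>90)&(V>120)&(P[...,2]>60)&(P[...,1]>330),30):
        q=P[m];q=q[(q[:,1]<370)];print(n,'yellow',st,np.percentile(q,[2,98],0).round(1),'ang',np.arctan(-np.polyfit(q[:,0],q[:,2],1)[0]))
    # lid top surface plane: grey points above bench within lid region, off the gripper
    m=(S<60)&(P[...,0]>500)&(P[...,0]<650)&(P[...,1]>140)&(P[...,1]<318)&(P[...,2]>85)&(P[...,2]<185)
    q=P[m]
    if len(q)>50:
        for _ in range(4):
            A=np.c_[q[:,0],np.ones(len(q))];k=np.linalg.lstsq(A,q[:,2],rcond=None)[0];r=abs(A@k-q[:,2]);q=q[r<max(3,1.5*np.median(r))]
        print(n,'lid',len(q),'ang',np.arctan(-k[0]),'res',np.median(r),'z at 570',k@[570,1])
E
```

```text
time: 17.05
tcp_pos: [472.0, 229.7, 183.3]
ee_rot: [[-1.0, -0.003, 0.0], [-0.0, 0.0, -1.0], [0.003, -1.0, -0.0]]
force: [5.0, 1.0, -11.2]
opening: 14.4
side yellow [236 355  48  12 177] [[533.1 351.   92.7]
 [645.6 363.3 147.6]] ang 0.43337625411466946
side lid 2274 ang 0.4097435918172786 res 1.1449412489961048 z at 570 131.89832069602696
top yellow [182 200   6  26  56] [[563.6 350.2  94.5]
 [650.  357.6 132.2]] ang 0.40555488817013374
top lid 1083 ang 0.40334623423876226 res 1.3359283396888202 z at 570 133.57759216655185
wrist yellow [  21    0   41  177 2424] [[532.7 348.3 115.9]
 [605.  358.  149.6]] ang 0.43904721440631334
wrist lid 99745 ang 0.4112221021914611 res 0.4638007946364411 z at 570 134.41349160977825
```

View pics/s6.png

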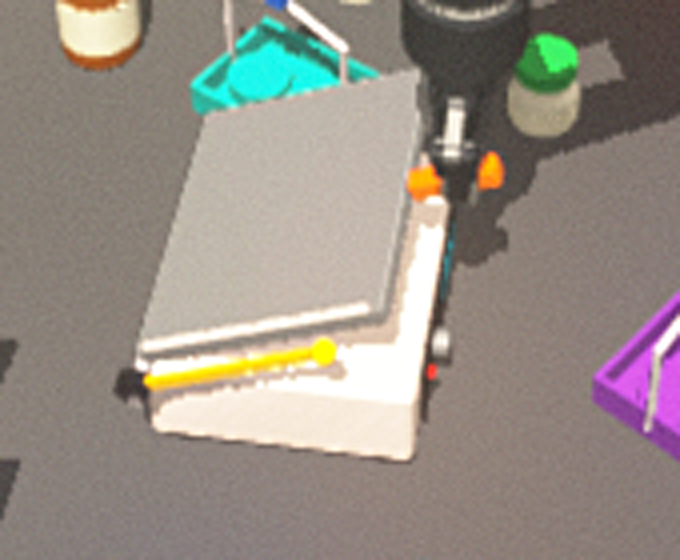

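The side view shows the lid open, gripped by the orange bar at (450,175), and nearly parallel to the yellow pointer (130,383)–(325,352). The lid is at about 0.41; I refine the pointer using its arm only, without the ball.

```bash
python3 - <<'E'
from h import *
for f in('wrist6','wrist5','w1','w5','side6','side0','top6','top0'):
    try: z=np.load(f+'.npz')
    except: continue
    n={'w':'wrist','s':'side','t':'top'}[f[0]]
    im,d,C=z['im'],z['d'],z['C'];c=optics.get_calibration(n);P=cloud(d,c,C)
    H=cv2.cvtColor(im,cv2.COLOR_RGB2HSV);h,S,V=H[...,0].astype(int),H[...,1],H[...,2]
    m=(h>20)&(h<34)&(S>90)&(V>90)&(P[...,2]>85)&(P[...,1]>340)&(P[...,1]<366)
    a=P[m&(P[...,0]>552)&(P[...,0]<645)]
    for _ in range(4):
        k=np.polyfit(a[:,0],a[:,2],1);r=abs(np.polyval(k,a[:,0])-a[:,2]);a=a[r<max(1.5,2*np.median(r))]
    b=P[m&(P[...,0]<548)]; top=b[b[:,2]>np.percentile(b[:,2],80)].mean(0) if len(b) else None
    print(f,len(a),np.ptp(a[:,0]).round(),'arm',np.arctan(-k[0]).round(3),'res',np.median(r).round(2),'z@600,657',np.polyval(k,[600,657]).round(1),'ball top',top, np.percentile(b[:,0],[2,98]) if len(b) else '')
E
```

```text
wrist6 1370 55.0 arm 0.42 res 0.44 z@600,657 [118.1  92.6] ball top [538.21236597 353.48431796 149.27335228] [531.83679349 547.1663644 ]
w1 409 92.0 arm 0.42 res 0.46 z@600,657 [118.2  92.7] ball top [538.15227503 353.56479747 149.5477249 ] [534.06799145 547.54783531]
w5 631 35.0 arm 0.419 res 0.42 z@600,657 [118.1  92.7] ball top [537.988623   353.82589845 149.20021371] [531.79236424 547.07731116]
side6 100 91.0 arm 0.422 res 2.05 z@600,657 [113.7  88.2] ball top [538.70503215 357.48010875 148.06507979] [531.70410713 547.31564593]
side0 62 87.0 arm 0.421 res 0.93 z@600,657 [114.5  89. ] ball top [539.44341257 357.21091746 147.53415154] [531.6044205  546.33853457]
top6 41 81.0 arm 0.411 res 2.02 z@600,657 [115.9  91.1] ball top None 
top0 53 91.0 arm 0.433 res 2.62 z@600,657 [116.5  90.1] ball top [541.16784915 354.51948293 148.91724755] [535.58085663 546.09052007]
```

The pointer reads 0.42 in most views and the lid 0.41, so they are in line and the pointer hasn't moved. One last check before handing in: is everything at rest, and is the carrier still hanging?

```bash
python3 -m creep '0 0 0 0 0; 0 0 0 0 0; 0 0 0 0 0; 0 0 0 0 0' ; python3 - <<'E'
from h import *
im,d,c,C=cam('wrist');P=cloud(d,c,C);S=cv2.cvtColor(im,cv2.COLOR_RGB2HSV)[...,1]
q=P[(S<60)&(P[...,0]>500)&(P[...,0]<650)&(P[...,1]>140)&(P[...,1]<318)&(P[...,2]>85)&(P[...,2]<185)]
for _ in range(4):
    k=np.polyfit(q[:,0],q[:,2],1);r=abs(np.polyval(k,q[:,0])-q[:,2]);q=q[r<max(3,1.5*np.median(r))]
print('lid',np.arctan(-k[0]))
im,d,c,C=cam('side');P=cloud(d,c,C);H=cv2.cvtColor(im,cv2.COLOR_RGB2HSV);h,S=H[...,0],H[...,1]
q=P[(h>104)&(h<125)&(S>100)&(abs(P[...,0]-537)<45)&(abs(P[...,1]+229)<45)&(P[...,2]>150)]
print('hung grip',len(q),np.median(q,0).round(1),q.min(0).round(),q.max(0).round())
s=status.read_state();print(s['time'],np.abs(s['qvel']).max(),s['opening'],np.round(s['force'],1))
E
```

```text
time: 17.7
tcp_pos: [472.0, 229.7, 183.3]
ee_rot: [[-1.0, -0.003, 0.0], [-0.0, 0.0, -1.0], [0.003, -1.0, -0.0]]
force: [5.5, 1.9, -10.9]
opening: 14.2
lid 0.4114709162750618
hung grip 90 [ 535.6 -220.9  218. ] [ 522. -235.  192.] [ 548. -214.  236.]
17.8 0.002397408209974433 14.44990513430699 [  6.    3.  -11.3]
```

```bash
python3 -c "
from plant import robot; print(robot.job_done())"
```

```text
the job is handed in; nothing more can be done
None
```

The carrier is hanging by its bail on the grey stand's hook. The lid is lifted in line with the yellow pointer and still held by its handle. I handed the job in at about 17.8 s; no verdict is reported.

**Carrier:** the last side-camera check put its blue grip at about (536, -221, 218) mm. The expected place above the seat is about (536, -230, 216). The 9 mm difference in y is mostly because that camera sees only the near face of the grip. It was level and clear of the fingers when I viewed it after letting go.

**Lid:** it measured 0.411 rad on two checks 0.65 s apart, the arm was almost still (joint speeds under 0.003 rad/s), and the fingers hold the handle at an opening of 14.4 mm. The wrist force was about 12 N.

**Pointer:** its arm measured 0.42 rad from the wrist and side cameras, 0.01 off the lid. The coarser top view gave 0.41 to 0.43. Early estimates that included the ball end gave up to 0.49. I discarded them because the ball and the raised arm bias the slope. The pointer's ball end stayed within 1 mm in the wrist pictures.

I did not measure the other bench things again at the end; nothing in the moves or forces suggested contact with them.

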